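Unstack lens mounts onto their coating plates

TASK

Take the two stacks of metal lens-mount parts apart and set each of the five parts flat on the black coating plate whose white inlay has its shape and size, centred on the inlay, the same way up as it is now. Lay the oblong part along its inlay; how the others are turned does not matter. Set them down gently, do not drop them.

Things in the scene. Friction and masses are not known exactly. Their poses are not given: they have to be found in the camera images.
- square_cell: Square lens cell, 66 x 66 mm, 20 mm tall, with a round 34 mm through bore. Bottom part of a stack. Plain bare aluminium; origin at the centre of its underside, z up through the bore. x and y run square to its sides.
- round_cell: Large round lens cell, a ring of 68 mm outside diameter, 34 mm bore, 20 mm tall. Bottom part of a stack. Plain bare aluminium; origin at the centre of its underside, z up through the bore.
- hex_nut: Hexagonal retaining nut, 48 mm across flats (55 mm over corners), 20 mm tall, with a hexagonal bore 22 mm across flats. Lies on one of the two bottom parts and carries the barrel. Plain dark steel; origin at the centre of its underside, z up through the bore. x points square to one flat (the flats repeat every 60 degrees).
- oblong_cell: Oblong lens cell, 56 mm (its x) by 34 mm (its y), 20 mm tall, with a 28 x 14 mm through slot. Lies on the other bottom part. Plain dark steel; origin at the centre of its underside, z up through the bore.
- barrel: Small lens barrel, a tube of 30 mm outside diameter, 20 mm bore, 28 mm tall. Stands on the hexagonal nut. Plain bare aluminium; origin at the centre of its underside, z up through the bore.
- plate_square: Coating plate, fixed: flat black square 84 x 84 mm, 4 mm thick, with a flush white inlay at its centre: a 66 mm square (sides along x and y). Origin at the centre of its underside, on the bench, z up; a part standing on it has its underside 4 mm above this origin.
- plate_round: Coating plate, fixed: flat black square 84 x 84 mm, 4 mm thick, with a flush white inlay at its centre: a 68 mm disc. Origin at the centre of its underside, on the bench, z up; a part standing on it has its underside 4 mm above this origin.
- plate_hex: Coating plate, fixed: flat black square 84 x 84 mm, 4 mm thick, with a flush white inlay at its centre: a hexagon 48 mm across flats (x square to a flat). Origin at the centre of its underside, on the bench, z up; a part standing on it has its underside 4 mm above this origin.
- plate_oblong: Coating plate, fixed: flat black square 84 x 84 mm, 4 mm thick, with a flush white inlay at its centre: a rectangle, 56 mm along its x and 34 mm along its y. Origin at the centre of its underside, on the bench, z up; a part standing on it has its underside 4 mm above this origin.
- plate_small: Coating plate, fixed: flat black square 84 x 84 mm, 4 mm thick, with a flush white inlay at its centre: a 30 mm disc. Origin at the centre of its underside, on the bench, z up; a part standing on it has its underside 4 mm above this origin.
Things that resemble listed ones, but are neither listed nor needed, are in the scene too. What is shaped like the plate_oblong but brown, turquoise or yellow is not meant.

How it is judged:
By the outcome, as a careful person would: the job done as asked, in the order asked, and still so for the second after the job is handed in, with the robot touching nothing.
It also fails if it takes over 144 s, if anything falls off the work surface, if the arm or the gripper's body presses on something with over 40 N, if the wrist force passes 120 N, or if a joint passes its speed limit or range.

ROBOT

A 6-joint arm with a two-finger parallel gripper is mounted at the origin on the work surface. World frame = base frame: x ahead of the robot, y to its left, z up, the work surface at z = 0. Lengths are in m, angles in rad, forces in N, time in s.
With the tool pointing down it reaches from about 0.325 to 0.9 m from the base axis. Payload 3.5 kg.
Tool frame: the origin (TCP) lies at the very end of the fingers, on their centre line; the grasp point (between the pads) lies 19 mm behind it; z points along the fingers, y is the line along which they close (so a half turn about z gives the same grasp; the last joint's range is limited). The gripper opens to 85 mm and grips with 20 to 120 N. Pads are 22 mm wide; open, the fingers measure 114 mm over their backs; the gripper's body (76 mm by 85 mm) begins 54 mm behind the grasp point. The pads swing forward as they close: fully open they stand 13 mm farther back than shut.
Start: joints at [1.222, 0.276, -0.026, 1.268, 0, 1.467], TCP at [0.152, 0.606, 0.231] pointing down, gripper open.
Joint ranges: [-3.12, 3.12], [-0.85, 1.88], [-1.08, 1.24], [-1.95, 2.15], [-1.57, 1.53], [-3.14, 3.14]. Speed limits (rad/s): [2.57, 2.57, 3.14, 3.14, 3.14, 3.14].

INTERFACE

Orientations are given as [roll, pitch, yaw] about the fixed x, y, z axes, in that order (R = Rz(yaw) Ry(pitch) Rx(roll)).
In Python, from plant import arm, cams, order gives the robot as it stands.
- The arm moves only by the tool send_rows, never from a script. Its argument "commands" is a list of rows, each a list of 2 entries, a list of its own where there are three numbers: the shift along the tool's x, y, z in m, then the turn, a rotation vector about the tool's x, y, z in rad. A call has 1 to 20 rows; each row shifts and turns the commanded pose from where the row before left it, along the tool's axes as they then stand; what a row does not reach is not made up. A row lasts 1/10 s, in which the tool goes at most 50 mm and 8.59 degrees, less where a joint would pass 70% of its speed; a pose out of reach is approached as far as the arm can. A call with a gripper value outside its range is refused whole. "gripper" is the finger opening in m, from 0 to 0.0854, set as the call begins (left out, the last holds). The fingers move at their own pace and stop on an object; the grip force is fixed at half the most. Time passes only in rows, so rows that do not move let the fingers close. It gives the time, the measured TCP pose, the force, the opening and the grip force at its end, in the units of the state.
- arm.state(): the state, without advancing time (a new reading comes with each control period).
- cams.capture(name): name is "scene" or "top" or "wrist"; returns the picture (384x512x3 uint8, red, green, blue); there is no depth.
- cams.calibration(name): a dict with "intrinsics" (3x3 intrinsics, pixels), "position" and "attitude" of the camera in the world. Camera axes: x right, y down, z forward; pixel columns grow to the right and rows downward; lengths in m; the calibration is good to about 2 mm. A picture is of the moment at which its call begins: read the wrist's pose just before it. calibration takes no time and is no camera call; for the wrist camera it gives the pose at the moment of the call.
- order.close_job(): hands the job in; it is judged then, once.
The state is a dict: "time": time; "qpos": joint angles; "joint_velocities": joint speeds; "effort": joint torques, N m; "position": TCP position; "tool_rot": TCP orientation; "ft_force": force on the tool from outside, world axes, zero at the start; "wrist_torque": the same for the moment, N m; "width": finger opening in m; "finger_force": force on a finger pad.
Only numpy, scipy, OpenCV 4.12 (cv2) and the standard library are available. Lean on these libraries where they do the work, as an engineer would, in place of code of your own. Each camera call takes 0.05 s, during which the arm holds its last target. There are 200 camera calls.

## Working session

There is one attempt and no reset: what is moved stays moved. The work goes in short steps, Python scripts to look and compute and a tool call to move; the robot and the scene stay as the last step left them, time stands still between calls to the robot, and variables do not carry over. Pictures are saved under pics/ and viewed, at most 14 in all, crops included, and the job is handed in when it is done.

Besides the shell and the picture viewer there is one more tool, called after "Call:" by a JSON object that holds its "name" and its "arguments". send_rows: Moves the arm, as the interface text tells. Its arguments: {"type":"object","properties":{"commands":{"type":"array"},"gripper":{"type":"number"}},"required":["commands"]}

```bash
mkdir -p pics; ls; python3 - <<'E'
from plant import arm,cams,order
import cv2,numpy as np
np.set_printoptions(precision=4,suppress=True)
for n in("scene","top"):
    im=cams.capture(n); cv2.imwrite(f"pics/{n}0.png",cv2.cvtColor(im,cv2.COLOR_RGB2BGR)); c=cams.calibration(n);print(n,c)
print(arm.state())
E
```

```text
pics
scene {'intrinsics': array([[494.9974,   0.    , 247.5287],
       [  0.    , 494.9974, 189.3019],
       [  0.    ,   0.    ,   1.    ]]), 'position': array([ 1.3001, -0.0272,  0.8836]), 'attitude': array([-2.3493,  0.014 ,  1.5171])}
top {'intrinsics': array([[433.1842,   0.    , 254.9677],
       [  0.    , 433.1842, 192.0123],
       [  0.    ,   0.    ,   1.    ]]), 'position': array([0.396 , 0.0053, 1.1445]), 'attitude': array([-3.0675, -0.0116, -1.5707])}
{'time': 0.1, 'qpos': array([ 1.2216,  0.2771, -0.0278,  1.268 , -0.    ,  1.4674]), 'joint_velocities': array([ 0.0008, -0.0004,  0.0022, -0.0022,  0.0007,  0.0001]), 'effort': array([  0.0008, -44.6707,  29.6129,   0.0084,  -0.0001,  -0.    ]), 'position': array([0.1519, 0.6055, 0.2303]), 'tool_rot': array([-3.1396, -0.0002,  2.8958]), 'ft_force': array([-0.2449, -0.145 ,  0.1645]), 'wrist_torque': array([-0.0316, -0.015 , -0.0425]), 'finger_force': 0.0, 'width': 0.0853995691457531}
```

View pics/top0.png

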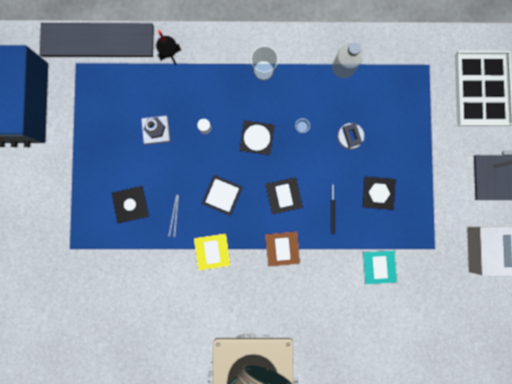

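View pics/scene0.png

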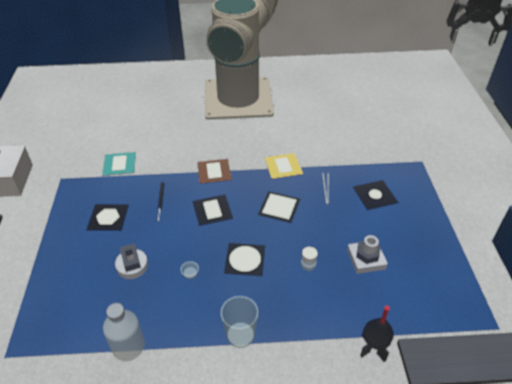

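Top view: square stack (155,128), round stack (351,135). Black plates: small (130,205), square (222,195), round (257,137), oblong (284,195), hex (379,193). There are decoys at (212,251), (282,249) and (380,267). Scene view agrees.

```bash
cat > h.py <<'E'
import cv2,numpy as np
from scipy.spatial.transform import Rotation as Rn
from plant import arm,cams,order
np.set_printoptions(precision=4,suppress=True)
def shot(n,save=None):
    c=cams.calibration(n); im=cams.capture(n)
    if save: cv2.imwrite(f"pics/{save}.png",cv2.cvtColor(im,cv2.COLOR_RGB2BGR))
    return im,c
def rc(c): return Rn.from_euler('xyz',c['attitude']).as_matrix()
def toplane(c,uv,z):
    uv=np.atleast_2d(uv).astype(float); d=np.c_[uv,np.ones(len(uv))]@np.linalg.inv(c['intrinsics']).T@rc(c).T
    p=c['position']; return p+d*((z-p[2])/d[:,2])[:,None]
def topix(c,P):
    q=(np.atleast_2d(P)-c['position'])@rc(c)@c['intrinsics'].T; return q[:,:2]/q[:,2:]
def blobs(mask,amin,amax,c,z):
    out=[]
    for k in cv2.findContours(mask.astype(np.uint8),cv2.RETR_EXTERNAL,cv2.CHAIN_APPROX_NONE)[0]:
        a=cv2.contourArea(k)
        if amin<a<amax:
            P=toplane(c,k[:,0],z)[:,:2]; m=cv2.moments((P*1e4).astype(np.float32)[:,None])
            ctr=np.array([m['m10'],m['m01']])/m['m00']/1e4
            (_,(w,h),ang)=cv2.minAreaRect((P*1e4).astype(np.float32))
            out.append((k[:,0].mean(0),a,ctr,w/10,h/10,ang))
    return out
E
python3 - <<'E'
from h import *
for n in("top","scene"):
    im,c=shot(n); mn=im.min(2).astype(int); mx=im.max(2)
    print(n)
    for b in blobs(mn>175,60,3000,c,.004): print('W',*[np.round(x,4) for x in b])
    for b in blobs(mx<70,400,4000,c,.004): print('K',*[np.round(x,4) for x in b])
c=cams.calibration("wrist");s=arm.state();print(c);R=Rn.from_euler('xyz',s['tool_rot']).as_matrix();print(R.T@rc(c),R.T@(c['position']-s['position']))
im,c=shot("top");cv2.imwrite("pics/z.png",cv2.cvtColor(np.vstack([cv2.resize(im[105:150,135:175],(533,600)[::1] if 0 else (320,360),interpolation=2),cv2.resize(im[112:157,331:371],(320,360),interpolation=2)])[:600],cv2.COLOR_RGB2BGR))
E
```

```text
top
W [253.     341.1959] 173.0 [ 0.0953 -0.0061] 190.5173 10.0735 89.8318
W [379.6984 267.1587] 254.5 [ 0.2843 -0.3341] 56.6639 34.6737 3.1794
W [211.6094 251.9062] 262.0 [0.3243 0.1053] 56.8235 34.9882 8.5377
W [282.125  248.5469] 264.0 [ 0.3325 -0.0792] 57.3831 35.2229 5.4309
W [129.2581 204.1613] 88.5 [0.4486 0.322 ] 26.281 28.9055 0.0445
W [378.963  192.5185] 257.0 [ 0.4797 -0.3364] 51.8398 46.7872 25.6862
W [283.7377 195.2295] 247.5 [ 0.4724 -0.0839] 56.5083 34.4555 12.191
W [221.8182 194.9773] 594.0 [0.4732 0.0798] 66.8582 66.7305 67.3799
W [256.5286 137.0714] 475.0 [ 0.6274 -0.0121] 64.7655 66.6724 0.1223
W [203.4375 124.5   ] 99.0 [0.6611 0.1298] 29.8226 29.316 0.4552
W [158.2871 132.6535] 149.5 [0.6375 0.2509] 63.9472 64.9417 6.9508
K [255.9257 372.1959] 882.0 [ 0.023  -0.0134] 158.604 67.3335 89.7689
K [129.6316 204.3772] 853.0 [0.4483 0.321 ] 78.7504 79.3026 12.6155
K [283.7297 195.2793] 804.5 [ 0.4721 -0.0839] 77.5741 77.5853 12.1156
K [378.3913 192.7217] 835.5 [ 0.4793 -0.3353] 80.2175 78.6683 85.2963
K [ 29.0225 107.2509] 1871.5 [0.721  0.5841] 116.2412 266.572 89.8939
[... 809 characters left out ...]
73 88.2822 72.3801
K [506.2707 242.7519] 626.5 [0.6102 0.5838] 38.0756 203.416 66.2688
K [107.4182 217.2182] 766.0 [ 0.4801 -0.3332] 80.0794 77.9483 86.1643
K [374.75   194.8125] 657.0 [0.4484 0.3238] 78.2447 78.7899 12.9969
K [226.2079  44.5347] 833.5 [-0.3478 -0.032 ] 247.9834 119.9769 9.3095
K [491.7037  46.2083] 2623.0 [-0.3536  0.9334] 228.7175 881.0521 66.2688
{'intrinsics': array([[279.5907,   0.    , 255.7207],
       [  0.    , 279.5907, 192.0291],
       [  0.    ,   0.    ,   1.    ]]), 'position': array([0.0772, 0.6254, 0.3729]), 'attitude': array([2.8334, 0.0021, 1.3245])}
[[-0.0005 -0.9528 -0.3035]
 [ 1.     -0.0003 -0.0008]
 [ 0.0006 -0.3035  0.9528]] [ 0.0773  0.0006 -0.1424]
```

Both views agree within 2 mm. I'll hover by the square stack and look with the wrist camera.

Call:
{"name": "send_rows", "arguments": {"commands": [[[-0.042,-0.0185,0],[0,0,0]],[[-0.042,-0.0185,0],[0,0,0]],[[-0.042,-0.0185,0],[0,0,0]],[[-0.042,-0.0185,0],[0,0,0]],[[-0.042,-0.0185,0],[0,0,0]],[[-0.042,-0.0185,0],[0,0,0]],[[-0.042,-0.0185,0],[0,0,0]],[[-0.042,-0.0185,0],[0,0,0]],[[-0.042,-0.0185,0],[0,0,0]],[[-0.042,-0.0185,0],[0,0,0]],[[-0.042,-0.0185,0],[0,0,0]],[[-0.042,-0.0185,0],[0,0,0]],[[-0.042,-0.0185,0],[0,0,0]],[[0,0,0],[0,0,0]],[[0,0,0],[0,0,0]]]}}

```text
time: 1.75
position: [0.6235, 0.2392, 0.2307]
tool_rot: [-3.141, -0.001, 2.894]
ft_force: [-0.4, 0.6, 0.2]
width: 0.0858
finger_force: 0.0
```

```bash
python3 - <<'E'
from h import *
im,c=shot("wrist","w1");s=arm.state();print(s['position'],s['tool_rot'],s['qpos'],c['position'],c['attitude'])
E
```

```text
[0.6226 0.24   0.2309] [-3.1413 -0.0014  2.8953] [0.2709 0.3526 0.0762 1.2957 0.0005 0.5172] [0.5489 0.2588 0.3731] [2.8345 0.0009 1.3224]
```

View pics/w1.png

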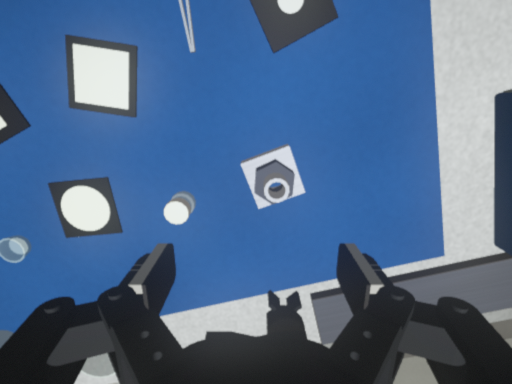

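```bash
python3 - <<'E'
import cv2
im=cv2.imread("pics/w1.png");cv2.imwrite("pics/w1c.png",cv2.resize(im[140:215,235:310],(600,600),interpolation=cv2.INTER_CUBIC))
E
```

```text
(no output)
```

View pics/w1c.png

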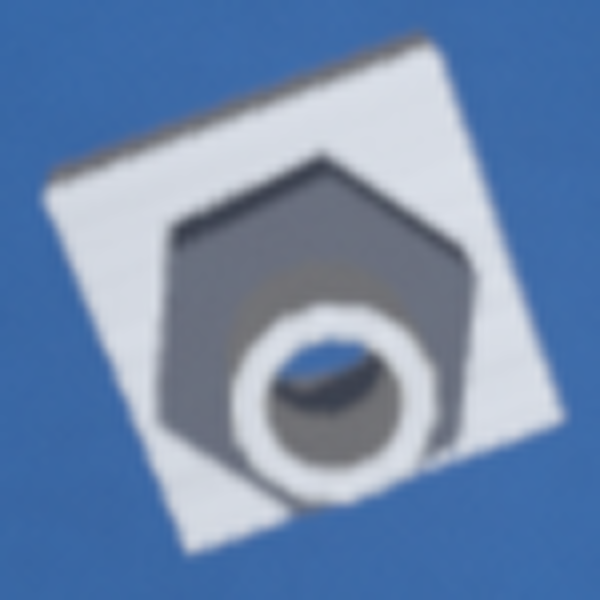

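The crop shows the barrel ring centred at crop (333,402), the hex top-face corners, and the square's top corners (45,198), (437,50), (565,420), (190,553).

```bash
python3 - <<'E'
from h import *
s=arm.state();c=cams.calibration("wrist")
def px(L): return (np.array(L,float)+.5)/8-.5+[235,140]
f=lambda L,z: toplane(c,px(L),z)[:,:2]
b=f([[333,402],[231,402],[436,402],[333,303],[333,503]],.068);print('barrel',b[0],np.linalg.norm(b[1]-b[2]),np.linalg.norm(b[3]-b[4]))
H=f([[172,248],[160,418],[305,515],[455,450],[472,272],[322,180]],.04);print('hex',H.mean(0),np.linalg.norm(H-H.mean(0),axis=1),np.degrees(np.arctan2(*(H-H.mean(0)).T[::-1])))
print((H[0]+H[3])/2,(H[1]+H[4])/2,(H[2]+H[5])/2)
S=f([[45,198],[437,50],[565,420],[190,553]],.02);print('sq',S.mean(0),np.linalg.norm(S-np.roll(S,1,0),axis=1));e=np.roll(S,-1,0)-S;print(np.degrees(np.arctan2(e[:,1],e[:,0])))
# inlays from the wrist
im=cv2.cvtColor(cv2.imread("pics/w1.png"),cv2.COLOR_BGR2RGB)
for b in blobs(im.min(2)>175,150,5000,c,.004): print('W',*[np.round(x,4) for x in b])
E
```

```text
barrel [0.6449 0.2589] 0.029276032446336246 0.0299104399156339
hex [0.6448 0.258 ] [0.0273 0.0264 0.0273 0.0278 0.0269 0.0266] [-140.1746  -79.0937  -16.1431   39.5935  103.0717  164.5039]
[0.645  0.2581] [0.6442 0.2581] [0.6451 0.2577]
sq [0.644  0.2585] [0.0653 0.0665 0.0654 0.0664]
[  96.7513    6.826   -83.3359 -173.0909]
W [ 96.1042 378.7917] 331.0 [ 0.9268 -0.1267] 75.4448 27.9469 75.9245
W [219.6336 319.3588] 2984.0 [0.8578 0.1199] 75.9503 174.951 0.0513
W [306.7375 302.3208] 894.0 [0.8674 0.2646] 112.4723 98.1499 0.1924
W [175.5758 212.3485] 415.0 [0.6631 0.1131] 34.4997 33.4916 75.877
W [ 84.8244 207.8244] 1647.5 [ 0.6262 -0.0093] 67.8154 66.4186 75.8745
W [276.4928 190.058 ] 439.5 [0.6656 0.2587] 33.641 34.131 14.1267
W [272.1553 175.2462] 938.0 [0.6392 0.2588] 69.1496 68.6571 6.6677
W [100.7385  75.9037] 3054.0 [0.472  0.0827] 66.1488 66.4369 67.6458
W [290.05     4.6167] 241.0 [0.4539 0.3232] 28.4432 12.8994 75.8438
```

Call:
{"name": "send_rows", "arguments": {"commands": [[[0,0,0],[0,0,0.068]],[[-0.0153,0.0244,0],[0,0,0]],[[0,0,0.04],[0,0,0]],[[0,0,0.04],[0,0,0]],[[0,0,0.04],[0,0,0]],[[0,0,0.03],[0,0,0]],[[0,0,0.02],[0,0,0]],[[0,0,0.015],[0,0,0]],[[0,0,0],[0,0,0]],[[0,0,0],[0,0,0]]], "gripper": 0.06}}

```text
time: 2.8
position: [0.6451, 0.2594, 0.0471]
tool_rot: [3.141, 0.001, 2.829]
ft_force: [0.2, 0.3, -0.6]
width: 0.06
finger_force: 0.0
```

```bash
cat >> h.py <<'E'
def plan(x,y,z,yawdeg):
    s=arm.state(); yaw=s['tool_rot'][2]; t=(yaw-np.radians(yawdeg)+np.pi)%(2*np.pi)-np.pi
    d=np.array([x,y,z])-s['position']; a=np.radians(yawdeg); R=Rn.from_euler('xyz',[np.pi,0,a]).as_matrix()
    print('at',s['position'],np.degrees(s['tool_rot']),'turn first',round(t,4),'then shift',R.T@d,'rows',np.linalg.norm(d)/.045, 'q6',s['qpos'][5],'w',s['width'])
E
python3 - <<'E'
from h import *
plan(.6447,.2585,.046,162)
shot("wrist","w2")
E
```

```text
at [0.6451 0.2594 0.0471] [179.9757   0.0313 162.0809] turn first 0.0014 then shift [ 0.0001 -0.001   0.0011] rows 0.03235100086435806 q6 0.6020806447836949 w 0.05999077180713396
```

View pics/w2.png

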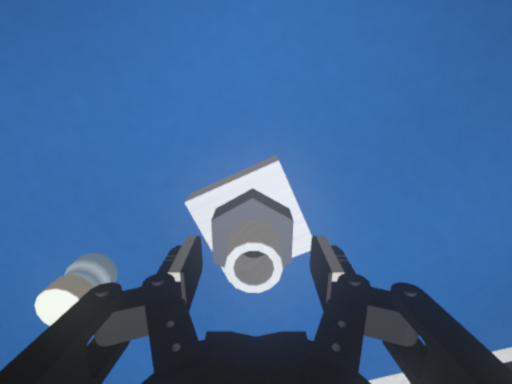

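The barrel sits centred between the pads (ring at 254,266; pads at 200 and 312). I'll close and lift.

Call:
{"name": "send_rows", "arguments": {"commands": [[[0,0,0],[0,0,0]],[[0,0,0],[0,0,0]],[[0,0,0],[0,0,0]],[[0,0,0],[0,0,0]],[[0,0,0],[0,0,0]],[[0,0,-0.01],[0,0,0]],[[0,0,-0.03],[0,0,0]],[[0,0,-0.04],[0,0,0]],[[0,0,-0.04],[0,0,0]],[[0,0,0],[0,0,0]]], "gripper": 0.02}}

```text
time: 3.85
position: [0.6497, 0.2599, 0.1745]
tool_rot: [3.134, 0.011, 2.828]
ft_force: [0.8, 0.0, 1.5]
width: 0.0275
finger_force: 59.2
```

```bash
python3 - <<'E'
from h import *
plan(.449,.323,.12,162)
plan(.449,.323,.12,150)
E
```

```text
at [0.6497 0.2599 0.1745] [179.577    0.6163 162.0135] turn first 0.0002 then shift [ 0.2104 -0.002   0.0545] rows 4.829931542117196 q6 0.6020491434629062 w 0.02748799139249684
at [0.6497 0.2599 0.1745] [179.577    0.6163 162.0135] turn first 0.2097 then shift [ 0.2054 -0.0457  0.0545] rows 4.829931542117196 q6 0.6020491434629062 w 0.02748799139249684
```

Call:
{"name": "send_rows", "arguments": {"commands": [[[0,0,0],[0,0,0]],[[0.03,0,0],[0,0,0]],[[0.04,0,0],[0,0,0]],[[0.04,0,0],[0,0,0]],[[0.03,0,0],[0,0,0]],[[0.01,0,0],[0,0,0]],[[0,0,0],[0,0,0]],[[0,0,0],[0,0,0]]]}}

```text
time: 4.65
position: [0.5031, 0.3046, 0.1657]
tool_rot: [-3.141, 0.0, 2.828]
ft_force: [0.7, 0.9, -0.6]
width: 0.028
finger_force: 59.2
```

```bash
python3 - <<'E'
from h import *
im,c=shot("wrist","w3")
for b in blobs(im.min(2)>175,150,6000,c,.004): print('W',*[np.round(x,4) for x in b])
plan(.449,.323,.12,162)
print(arm.state()['ft_force'])
E
```

```text
W [ 56.6471 323.1275] 908.0 [ 0.6157 -0.0139] 38.5254 67.1982 18.979
W [256.0891 278.3837] 2442.0 [0.6189 0.2679] 76.558 102.8874 68.8113
W [ 65.3704 207.4074] 2911.0 [0.4726 0.0821] 65.9513 66.2918 67.5518
W [257.025 121.05 ] 614.0 [0.4477 0.3244] 29.604 28.704 71.9853
W [15.6556 69.1589] 1583.5 [0.3277 0.1096] 55.9871 34.0612 8.445
at [0.5037 0.3045 0.1659] [-179.9889    0.0295  161.9793] turn first -0.0004 then shift [0.0577 0.0007 0.0459] rows 1.6385655189192088 q6 0.7487739642701172 w 0.027719882446071542
[1.0514 0.6966 0.2323]
```

View pics/w3.png

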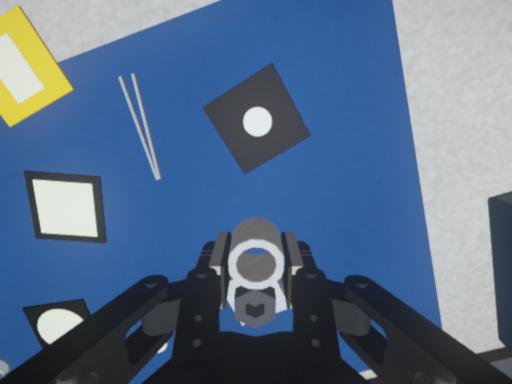

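Barrel is held centred at (256,263); small inlay at (257,121).

```bash
python3 - <<'E'
from h import *
g=cv2.imread("pics/w3.png",0)
print(g[230:295,256].tolist());print(g[263,215:297].tolist())
E
```

```text
[106, 105, 104, 104, 105, 107, 108, 108, 121, 159, 195, 210, 212, 212, 212, 211, 207, 176, 111, 95, 97, 95, 96, 95, 98, 102, 106, 108, 108, 109, 109, 109, 107, 106, 105, 105, 105, 106, 106, 105, 106, 107, 107, 108, 107, 106, 106, 106, 106, 105, 111, 131, 179, 206, 208, 208, 208, 207, 194, 155, 107, 102, 103, 104, 104]
[86, 86, 85, 86, 84, 70, 51, 42, 41, 43, 44, 42, 74, 162, 198, 206, 208, 209, 210, 209, 191, 144, 112, 107, 109, 109, 108, 108, 107, 107, 107, 108, 107, 108, 107, 107, 108, 109, 109, 108, 106, 106, 105, 105, 105, 106, 105, 104, 106, 106, 107, 106, 107, 106, 106, 106, 109, 109, 109, 110, 129, 185, 205, 209, 209, 208, 207, 205, 182, 115, 55, 44, 43, 45, 42, 46, 61, 80, 87, 86, 87, 87]
```

```bash
python3 - <<'E'
from h import *
plan(.4480,.3243,.0115,162)
E
```

```text
at [0.5037 0.3045 0.1659] [-179.9889    0.0295  161.9793] turn first -0.0004 then shift [0.0591 0.0016 0.1544] rows 3.673346638827849 q6 0.7487739642701172 w 0.027719882446071542
```

Call:
{"name": "send_rows", "arguments": {"commands": [[[0.02,0.0006,0],[0,0,0]],[[0.03,0.001,0],[0,0,0]],[[0.0091,0,0.02],[0,0,0]],[[0,0,0.04],[0,0,0]],[[0,0,0.04],[0,0,0]],[[0,0,0.03],[0,0,0]],[[0,0,0.01],[0,0,0]],[[0,0,0.007],[0,0,0]],[[0,0,0],[0,0,0]],[[0,0,0],[0,0,0]],[[0,0,0],[0,0,0]]]}}

```text
time: 5.8
position: [0.4484, 0.3255, 0.021]
tool_rot: [3.139, 0.002, 2.828]
ft_force: [-0.3, 0.0, -0.6]
width: 0.0279
finger_force: 59.2
```

Call:
{"name": "send_rows", "arguments": {"commands": [[[0,-0.001,0.004],[0,0,0]],[[0,0,0.003],[0,0,0]],[[0,0,0.0015],[0,0,0]],[[0,0,0],[0,0,0]],[[0,0,0],[0,0,0]]]}}

```text
time: 6.3
position: [0.4468, 0.3238, 0.0122]
tool_rot: [3.141, 0.001, 2.828]
ft_force: [-2.3, -2.0, 9.5]
width: 0.0279
finger_force: 60.3
```

Call:
{"name": "send_rows", "arguments": {"commands": [[[0,0,0],[0,0,0]],[[0,0,0],[0,0,0]],[[0,0,0],[0,0,0]],[[0,0,-0.01],[0,0,0]],[[0,0,-0.03],[0,0,0]],[[0,0,-0.04],[0,0,0]],[[-0.02,0,-0.04],[0,0,0]],[[-0.04,0,-0.03],[0,0,0]],[[0,0,0],[0,0,0]],[[0,0,0],[0,0,0]]], "gripper": 0.06}}

```text
time: 7.3
position: [0.505, 0.3053, 0.1624]
tool_rot: [3.14, 0.002, 2.827]
ft_force: [-0.0, -0.9, -1.1]
width: 0.06
finger_force: 0.0
```

```bash
python3 - <<'E'
from h import *
im,c=shot("wrist","w4");plan(.6447,.2585,.024,162)
u=topix(c,[[.4477,.3244,.032]])[0].astype(int);x,y=u-40
cv2.imwrite("pics/w4c.png",cv2.resize(cv2.imread("pics/w4.png")[max(y,0):y+80,x:x+80],None,fx=7,fy=7,interpolation=2));print(x,max(y,0))
E
```

```text
at [0.5031 0.3049 0.1607] [-179.9744   -0.0482  161.992 ] turn first -0.0001 then shift [-0.149  -0.0003  0.1367] rows 4.493491557510136 q6 0.7490898703602734 w 0.06003930636985136
215 81
```

View pics/w4c.png

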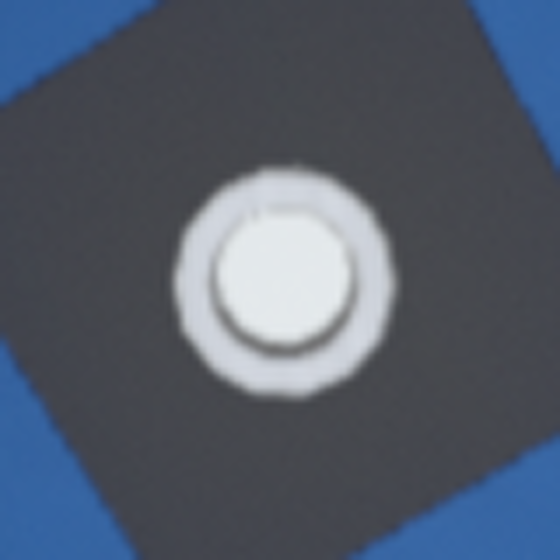

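Call:
{"name": "send_rows", "arguments": {"commands": [[[-0.03,0,0],[0,0,0]],[[-0.04,0,0],[0,0,0]],[[-0.04,0,0],[0,0,0]],[[-0.03,0,0.02],[0,0,0]],[[-0.009,-0.0003,0.03],[0,0,0]],[[0,0,0.04],[0,0,0]],[[0,0,0.03],[0,0,0]],[[0,0,0.0167],[0,0,0]],[[0,0,0],[0,0,0]],[[0,0,0],[0,0,0]],[[0,0,0],[0,0,0]]], "gripper": 0.072}}

```text
time: 8.45
position: [0.6467, 0.2597, 0.0263]
tool_rot: [3.139, 0.003, 2.828]
ft_force: [-0.8, 0.3, -0.1]
width: 0.072
finger_force: 0.0
```

```bash
python3 - <<'E'
from h import *
im,c=shot("wrist","w5");plan(.6447,.2582,.024,162)
c4=c
E
```

```text
at [0.6469 0.2596 0.0266] [179.8688   0.1945 162.0373] turn first 0.0007 then shift [ 0.0017 -0.002   0.0026] rows 0.08167101673690443 q6 0.6024913613774765 w 0.07194037115681282
```

View pics/w5.png

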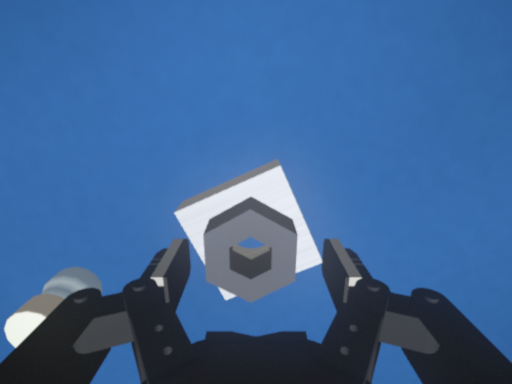

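Hex at (251,253) between pads at 187 and 325, aligned; I'll shift it −2 mm in tool y, then grip.

Call:
{"name": "send_rows", "arguments": {"commands": [[[0.0015,-0.002,0.0026],[0,0,0]],[[0,0,0],[0,0,0]],[[0,0,0],[0,0,0]]]}}

```text
time: 8.8
position: [0.6433, 0.2574, 0.022]
tool_rot: [3.141, 0.0, 2.828]
ft_force: [-0.0, 0.7, 0.1]
width: 0.0724
finger_force: 0.0
```

Call:
{"name": "send_rows", "arguments": {"commands": [[[0,0,0],[0,0,0]],[[0,0,0],[0,0,0]],[[0,0,0],[0,0,0]],[[0,0,0],[0,0,0]],[[0,0,0],[0,0,0]]], "gripper": 0.035}}

```text
time: 9.3
position: [0.6438, 0.2576, 0.022]
tool_rot: [3.141, 0.001, 2.828]
ft_force: [-0.1, -0.3, 4.1]
width: 0.0466
finger_force: 63.5
```

```bash
python3 - <<'E'
from h import *
im,c=shot("wrist","w6");s=arm.state()
g=im.mean(2).astype(int);u=topix(c,[[*s['position'][:2],.04]])[0];print(u)
x=int(u[0]);print([(r,v) for r,v in zip(range(185,315),g[185:315,x])])
plan(.479,-.334,.15,162)
E
```

```text
[254.6899 262.8531]
[(185, np.int64(214)), (186, np.int64(236)), (187, np.int64(239)), (188, np.int64(240)), (189, np.int64(240)), (190, np.int64(240)), (191, np.int64(239)), (192, np.int64(239)), (193, np.int64(238)), (194, np.int64(238)), (195, np.int64(238)), (196, np.int64(238)), (197, np.int64(237)), (198, np.int64(236)), (199, np.int64(237)), (200, np.int64(237)), (201, np.int64(238)), (202, np.int64(237)), (203, np.int64(222)), (204, np.int64(173)), (205, np.int64(109)), (206, np.int64(94)), (207, np.int64(93)), (208, np.int64(92)), (209, np.int64(92)), (210, np.int64(93)), (211, np.int64(92)), (212, np.int64(92)), (213, np.int64(92)), (214, np.int64(92)), (215, np.int64(92)), (216, np.int64(93)), (217, np.int64(101)), (218, np.int64(118)), (219, np.int64(130)), (220, np.int64(134)), (221, np.int64(134)), (222, np.int64(134)), (223, np.int64(133)), (224, np.int64(134)), (225, np.int64(134)), (226, np.int64(133)), (227, np.int64(133)), (228, np.int64(133)), (229, np.int64(132)), (230, np.int64(133)), (231, np.int64(131)), (232, np.int64(132)), (233, np.int64(132)), (234, np.int
[... 1224 characters left out ...]
, np.int64(121)), (292, np.int64(121)), (293, np.int64(121)), (294, np.int64(121)), (295, np.int64(121)), (296, np.int64(121)), (297, np.int64(121)), (298, np.int64(121)), (299, np.int64(120)), (300, np.int64(120)), (301, np.int64(120)), (302, np.int64(121)), (303, np.int64(121)), (304, np.int64(121)), (305, np.int64(120)), (306, np.int64(120)), (307, np.int64(120)), (308, np.int64(120)), (309, np.int64(120)), (310, np.int64(121)), (311, np.int64(120)), (312, np.int64(116)), (313, np.int64(115)), (314, np.int64(115))]
at [0.6437 0.2576 0.022 ] [179.9667   0.0532 162.0219] turn first 0.0004 then shift [-0.0261 -0.6136 -0.128 ] rows 13.94031729740197 q6 0.6013014850489771 w 0.04671317201278449
```

Call:
{"name": "send_rows", "arguments": {"commands": [[[0,0,-0.01],[0,0,0]],[[0,0,-0.04],[0,0,0]],[[0,0,-0.045],[0,0,0]],[[0,0,-0.043],[0,0,0]],[[-0.003,-0.022,0],[0,0,0]],[[-0.006,-0.044,0],[0,0,0]],[[-0.006,-0.044,0],[0,0,0]],[[-0.006,-0.044,0],[0,0,0]],[[-0.006,-0.044,0],[0,0,0]],[[-0.006,-0.044,0],[0,0,0]],[[-0.006,-0.044,0],[0,0,0]],[[-0.006,-0.044,0],[0,0,0]],[[-0.006,-0.044,0],[0,0,0]],[[-0.006,-0.044,0],[0,0,0]],[[-0.006,-0.044,0],[0,0,0]],[[-0.006,-0.044,0],[0,0,0]],[[-0.006,-0.044,0],[0,0,0]],[[-0.006,-0.044,0],[0,0,0]],[[-0.003,-0.022,0],[0,0,0]]]}}

```text
time: 11.25
position: [0.5309, -0.3577, 0.1585]
tool_rot: [-3.141, -0.001, 2.825]
ft_force: [1.1, -0.1, -1.0]
width: 0.0465
finger_force: 63.0
```

Call:
{"name": "send_rows", "arguments": {"commands": [[[0,0,0],[0,0,0]],[[0,0,0],[0,0,0]],[[0,0,0],[0,0,0]]]}}

```text
time: 11.55
position: [0.5324, -0.353, 0.1588]
tool_rot: [3.14, -0.002, 2.829]
ft_force: [0.3, -0.1, -1.8]
width: 0.0465
finger_force: 63.0
```

```bash
python3 - <<'E'
from h import *
im,c=shot("wrist","w7")
for b in blobs(im.min(2)>175,150,6000,c,.004): print('W',*[np.round(x,4) for x in b])
plan(.479,-.334,.15,162)
E
```

```text
W [369.9506 370.9753] 438.5 [ 0.8482 -0.2866] 53.9167 32.3593 8.1046
W [144.9029 358.9417] 219.5 [ 0.7314 -0.5768] 47.8583 44.8165 76.6418
W [496.3261 345.6087] 1089.0 [ 0.8565 -0.116 ] 57.9306 87.2967 87.4478
W [344.7586 245.8506] 442.5 [ 0.646  -0.2783] 57.93 17.9271 17.0411
W [382.6456 223.3544] 309.5 [ 0.6305 -0.2289] 52.7412 13.5733 18.6823
W [256.9577 123.5282] 1862.0 [ 0.4791 -0.3337] 48.1242 53.997 54.5714
W [500.9308  32.8742] 1312.5 [ 0.47  -0.089] 56.2568 25.9069 10.0216
at [ 0.5326 -0.3529  0.159 ] [179.9498  -0.0794 162.0969] turn first 0.0017 then shift [0.0568 0.0014 0.009 ] rows 1.2794329936255355 q6 -0.3738935726283526 w 0.046887944100772815
```

View pics/w7.png

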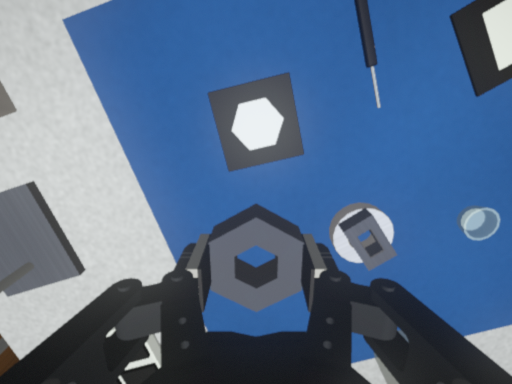

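Held hex is centred at (256,264). The hex inlay is at (257,124).

Call:
{"name": "send_rows", "arguments": {"commands": [[[0.02,0.0006,0],[0,0,0]],[[0.03,0.0011,0],[0,0,0]],[[0.009,0,0.02],[0,0,0]],[[0,0,0.04],[0,0,0]],[[0,0,0.04],[0,0,0]],[[0,0,0.03],[0,0,0]],[[0,0,0.012],[0,0,0]],[[0,0,0],[0,0,0]],[[0,0,0],[0,0,0]],[[0,0,0],[0,0,0]],[[0,0,0],[0,0,0]]]}}

```text
time: 12.7
position: [0.4788, -0.3357, 0.0195]
tool_rot: [-3.14, 0.003, 2.828]
ft_force: [0.2, 0.1, -0.4]
width: 0.0466
finger_force: 63.0
```

```bash
python3 - <<'E'
from h import *
plan(.477,-.333,.0065,162)
E
```

```text
at [ 0.4788 -0.3357  0.0195] [-179.9134    0.1992  162.0293] turn first 0.0005 then shift [0.0026 0.002  0.013 ] rows 0.2974388256647012 q6 -0.4083772984354463 w 0.046575943903866976
```

Call:
{"name": "send_rows", "arguments": {"commands": [[[0.0025,0.002,0.005],[0,0,0]],[[0,0,0.004],[0,0,0]],[[0,0,0.001],[0,0,0]],[[0,0,0],[0,0,0]],[[0,0,0],[0,0,0]],[[0,0,0],[0,0,0]]]}}

```text
time: 13.3
position: [0.4757, -0.332, 0.0075]
tool_rot: [-3.142, 0.0, 2.828]
ft_force: [-0.3, -0.2, -2.1]
width: 0.0462
finger_force: 63.0
```

```bash
python3 - <<'E'
from h import *
plan(.477,-.333,.0065,162);print(arm.state()['ft_force'])
E
```

```text
at [ 0.4757 -0.332   0.0075] [-179.9988    0.009   162.0193] turn first 0.0003 then shift [-0.0016 -0.0005  0.001 ] rows 0.04323748046552707 q6 -0.406966870008282 w 0.046245756240217074
[-0.2799 -0.2016 -2.1377]
```

Call:
{"name": "send_rows", "arguments": {"commands": [[[-0.0012,-0.0004,0],[0,0,0]],[[0,0,0],[0,0,0]],[[0,0,0.001],[0,0,0]],[[0,0,0],[0,0,0]],[[0,0,0],[0,0,0]]]}}

```text
time: 13.8
position: [0.4765, -0.3326, 0.0064]
tool_rot: [3.142, -0.0, 2.828]
ft_force: [0.4, 0.1, -1.1]
width: 0.0467
finger_force: 63.0
```

Call:
{"name": "send_rows", "arguments": {"commands": [[[0,0,0.001],[0,0,0]],[[0,0,0],[0,0,0]],[[0,0,0.0007],[0,0,0]],[[0,0,0],[0,0,0]],[[0,0,0],[0,0,0]]]}}

```text
time: 14.3
position: [0.4767, -0.3327, 0.006]
tool_rot: [-3.141, 0.0, 2.828]
ft_force: [-2.3, 0.8, 8.4]
width: 0.0468
finger_force: 64.2
```

Call:
{"name": "send_rows", "arguments": {"commands": [[[0,0,0],[0,0,0]],[[0,0,0],[0,0,0]],[[0,0,0],[0,0,0]],[[0,0,-0.01],[0,0,0]],[[0,0,-0.03],[0,0,0]],[[0,0,-0.04],[0,0,0]],[[-0.02,0,-0.04],[0,0,0]],[[-0.04,0.03,-0.02],[0,0,0]],[[-0.02,0.04,-0.02],[0,0,0]],[[0,0,0],[0,0,0]],[[0,0,0],[0,0,0]],[[0,0,0],[0,0,0]]], "gripper": 0.0854}}

```text
time: 15.5
position: [0.5697, -0.2918, 0.1626]
tool_rot: [3.142, -0.002, 2.827]
ft_force: [0.3, -0.0, -0.5]
width: 0.0854
finger_force: 0.0
```

```bash
python3 - <<'E'
from h import *
im,c=shot("wrist","w8");print(arm.state()['position'])
B=cv2.imread("pics/w8.png")
u=topix(c,[[.479,-.3337,.024]])[0].astype(int);v=topix(c,[[.623,-.26,.03]])[0].astype(int);print(u,v)
o=[]
for p in(u,v):
    x,y=max(p[0]-48,0),max(p[1]-48,0);print(x,y);o.append(cv2.resize(B[y:y+96,x:x+96],(384,384),interpolation=2))
cv2.imwrite("pics/w8c.png",np.hstack(o))
E
```

```text
[ 0.5693 -0.292   0.1623]
[184 107] [299 219]
136 59
251 171
```

View pics/w8c.png

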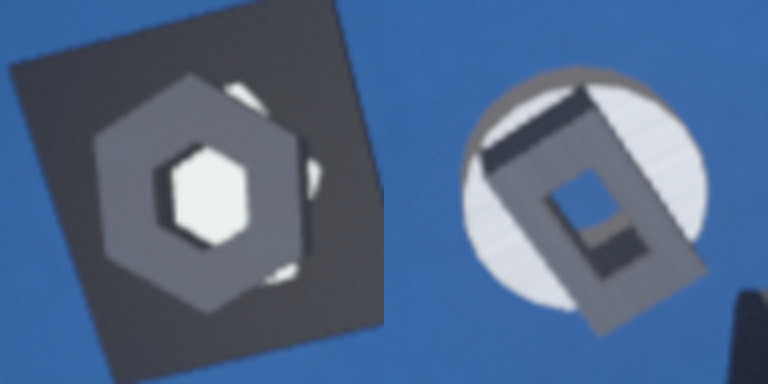

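The left crop shows the hex on its plate, with slivers of inlay at its right side being mostly parallax plus rotation. The right crop shows the oblong's top corners (490,178), (595,112), (706,268), (602,337).

```bash
python3 - <<'E'
from h import *
c=cams.calibration("wrist")
f=lambda L,o,z: toplane(c,(np.array(L,float)+.5)/4-.5+o,z)[:,:2]
H=f([[192,73],[297,137],[303,243],[210,313],[105,256],[94,139]],[136,59],.024)
print('hex',H.mean(0),(H[:3]+H[3:])/2,np.linalg.norm(H-H.mean(0),axis=1))
O=f(np.array([[490,178],[595,112],[706,268],[602,337]])-[384,0],[251,171],.04)
e=np.roll(O,-1,0)-O;print('obl',O.mean(0),np.linalg.norm(e,axis=1),np.degrees(np.arctan2(e[:,1],e[:,0])))
# round: fit circle to white mask edge on top face
im=cv2.cvtColor(cv2.imread("pics/w8.png"),cv2.COLOR_BGR2RGB);E=f(np.array([[462,190],[708,180],[690,240],[573,308],[470,240],[700,145],[650,95],[500,275]])-[384,0],[251,171],.02)
A=np.c_[2*E,np.ones(len(E))];s=np.linalg.lstsq(A,(E**2).sum(1),rcond=None)[0];r=np.sqrt(s[2]+s[0]**2+s[1]**2);print('round',s[:2],r,np.linalg.norm(E-s[:2],axis=1))
for b in blobs(im.min(2)>175,150,6000,c,.004): print('W',*[np.round(x,4) for x in b])
plan(*O.mean(0),.1,162)
E
```

```text
hex [ 0.4786 -0.3327] [[ 0.479  -0.3326]
 [ 0.479  -0.3331]
 [ 0.4778 -0.3325]] [0.0273 0.0273 0.0266 0.0279 0.0282 0.0274]
obl [ 0.6276 -0.2575] [0.0314 0.0533 0.0332 0.0553] [ 106.4507   17.8678  -70.1025 -163.9574]
round [ 0.6276 -0.2583] 0.033746553328269716 [0.0338 0.034  0.0329 0.0345 0.034  0.0342 0.0335 0.033 ]
W [414.0804 371.9107] 824.0 [ 0.9094 -0.1665] 58.5683 53.5325 71.9622
W [  9.2857 329.0536] 187.0 [ 0.6685 -0.6723] 16.4169 46.7491 25.1498
W [498.9263 323.0105] 558.5 [ 0.857  -0.0477] 85.8004 20.5249 26.2996
W [281.3012 230.7711] 331.5 [ 0.6435 -0.2836] 55.1134 14.971 14.627
W [318.7241 208.8621] 432.5 [ 0.6288 -0.2338] 55.715 15.9929 16.8763
W [503.288 150.048] 907.5 [ 0.6257 -0.0304] 23.0346 63.5816 87.3008
W [188.2203 107.6441] 306.5 [ 0.4784 -0.3349] 18.2208 22.7103 73.2057
W [435.8726  20.2484] 1684.5 [ 0.479  -0.0816] 49.843 33.9893 12.3873
at [ 0.5693 -0.292   0.1623] [179.9854  -0.1451 161.9625] turn first -0.0007 then shift [-0.0447  0.0508  0.0623] rows 2.044606976847428 q6 -0.2598821472210508 w 0.08547520140762717
```

Call:
{"name": "send_rows", "arguments": {"commands": [[[0,0,0],[0,0,-0.122]],[[0,0,0],[0,0,-0.122]],[[0,0,0],[0,0,-0.122]],[[0,0,0],[0,0,-0.122]],[[0,0,0],[0,0,-0.122]],[[-0.03,0.008,0],[0,0,0]],[[-0.036,0.008,0],[0,0,0]],[[0,0,0.04],[0,0,0]],[[0,0,0.04],[0,0,0]],[[0,0,0.03],[0,0,0]],[[0,0,0.018],[0,0,0]],[[0,0,0],[0,0,0]],[[0,0,0],[0,0,0]],[[0,0,0],[0,0,0]]], "gripper": 0.06}}

```text
time: 16.95
position: [0.6301, -0.2584, 0.0369]
tool_rot: [-3.14, 0.002, -2.846]
ft_force: [0.6, 0.0, 0.9]
width: 0.0597
finger_force: 0.0
```

```bash
python3 - <<'E'
from h import *
plan(.6276,-.2575,.024,197);im,c=shot("wrist","w9")
E
```

```text
at [ 0.6301 -0.2584  0.0369] [-179.9013    0.0955 -163.0774] turn first -0.0014 then shift [0.0021 0.0016 0.0129] rows 0.29263516318657723 q6 -0.7794206339007479 w 0.059684294595837656
```

View pics/w9.png

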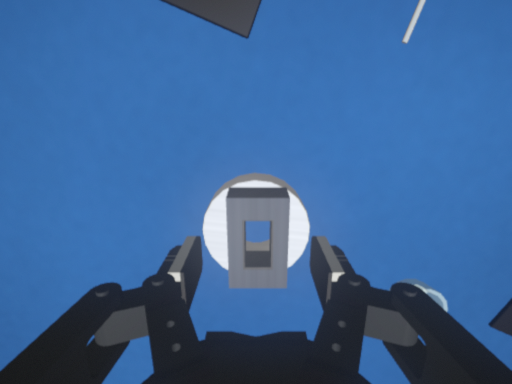

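The oblong at (258,240) is aligned and nearly centred between the pads.

Call:
{"name": "send_rows", "arguments": {"commands": [[[0.0015,0.001,0.006],[0,0,0]],[[0,0,0.005],[0,0,0]],[[0,0,0],[0,0,0]],[[0,0,0],[0,0,0]]]}}

```text
time: 17.4
position: [0.6274, -0.2566, 0.0241]
tool_rot: [3.141, -0.0, -2.845]
ft_force: [-0.0, 0.5, 0.4]
width: 0.06
finger_force: 0.0
```

Call:
{"name": "send_rows", "arguments": {"commands": [[[0,0,0],[0,0,0]],[[0,0,0],[0,0,0]],[[0,0,0],[0,0,0]],[[0,0,0],[0,0,0]],[[0,0,0],[0,0,0]]], "gripper": 0.02}}

```text
time: 17.9
position: [0.6282, -0.2571, 0.0249]
tool_rot: [-3.141, 0.001, -2.845]
ft_force: [-0.5, -1.3, 2.9]
width: 0.0326
finger_force: 61.1
```

```bash
cat >> h.py <<'E'
def held(g,zt):
    "edges along the image column under the tool axis, as tool x on the plane zt"
    s=arm.state();c=cams.calibration("wrist");R=Rn.from_euler('xyz',s['tool_rot']).as_matrix()
    for dx in(-20,-16,-12,12,16,20):
        col=int(topix(c,[[*s['position'][:2],zt]])[0][0])+dx
        v=cv2.GaussianBlur(g,(3,3),0)[:,col].astype(int);d=np.abs(np.diff(v))
        r=[i for i in range(180,320) if d[i]>=12 and d[i]==d[i-2:i+3].max()]
        P=toplane(c,np.c_[np.full(len(r),col),np.array(r)+.5],zt)-s['position']
        print(dx,list(zip(r,np.round((P@R)[:,0]*1e3,1))))
E
python3 - <<'E'
from h import *
im,c=shot("wrist","w10");held(cv2.imread("pics/w10.png",0),.04)
plan(.4715,-.083,.15,192.4)
E
```

```text
-20 [(190, np.float64(37.3)), (196, np.float64(34.3)), (208, np.float64(28.1))]
-16 [(189, np.float64(37.8)), (196, np.float64(34.3)), (208, np.float64(28.1))]
-12 [(189, np.float64(37.8)), (196, np.float64(34.3)), (208, np.float64(28.1)), (281, np.float64(-13.4))]
12 [(189, np.float64(37.8)), (196, np.float64(34.3)), (208, np.float64(28.1)), (262, np.float64(-1.8)), (281, np.float64(-13.4))]
16 [(191, np.float64(36.8)), (196, np.float64(34.3)), (208, np.float64(28.1))]
20 [(192, np.float64(36.3)), (196, np.float64(34.3)), (208, np.float64(28.1))]
at [ 0.6282 -0.2571  0.0249] [-179.9583    0.0498 -163.0278] turn first 0.0798 then shift [ 0.1156  0.2037 -0.1251] rows 5.900596232808494 q6 -0.7798853029199031 w 0.032350511222779856
```

Call:
{"name": "send_rows", "arguments": {"commands": [[[0,0,-0.01],[0,0,0]],[[0,0,-0.04],[0,0,0]],[[0,0,-0.045],[0,0,0]],[[0,0,-0.04],[0,0,0]],[[0,0,0],[0,0,0.0798]],[[0.01,0.0367,0],[0,0,0]],[[0.0115,0.042,0],[0,0,0]],[[0.0115,0.042,0],[0,0,0]],[[0.0115,0.042,0],[0,0,0]],[[0.013,0.041,0],[0,0,0]],[[0,0,0],[0,0,0]],[[0,0,0],[0,0,0]],[[0,0,0],[0,0,0]]]}}

```text
time: 19.25
position: [0.5284, -0.0708, 0.1597]
tool_rot: [-3.141, 0.001, -2.925]
ft_force: [0.3, -0.1, -0.8]
width: 0.0328
finger_force: 60.7
```

```bash
python3 - <<'E'
from h import *
im,c=shot("wrist","w11")
for b in blobs(im.min(2)>175,1000,6000,c,.004): print('W',*[np.round(x,4) for x in b])
plan(.4715,-.083,.15,192.4)
E
```

```text
W [489.4695 323.378 ] 1791.0 [0.6577 0.2721] 67.8825 68.6529 6.5381
W [ 71.2671 230.2733] 2446.5 [ 0.6392 -0.2675] 68.2205 69.5058 12.3775
W [405.3797 155.5615] 3659.5 [0.4728 0.082 ] 66.0177 66.1099 67.5223
W [257.1345 121.3392] 1751.5 [ 0.4716 -0.0817] 55.3761 33.9688 12.3627
W [488.8041  19.7973] 1414.0 [0.3349 0.1097] 34.4534 33.8123 8.9431
at [ 0.5286 -0.0711  0.1597] [-179.9621    0.0461 -167.6467] turn first -0.0008 then shift [0.0583 0.0006 0.0097] rows 1.314243423939405 q6 -0.47034234470863795 w 0.03291090468390808
```

Call:
{"name": "send_rows", "arguments": {"commands": [[[0.02,0.0008,0],[0,0,0]],[[0.03,0.001,0],[0,0,0]],[[0.0077,0,0.02],[0,0,0]],[[0,0,0.04],[0,0,0]],[[0,0,0.04],[0,0,0]],[[0,0,0.03],[0,0,0]],[[0,0,0.01],[0,0,0]],[[0,0,0],[0,0,0]],[[0,0,0],[0,0,0]],[[0,0,0],[0,0,0]],[[0,0,0],[0,0,0]]]}}

```text
time: 20.4
position: [0.4727, -0.0814, 0.021]
tool_rot: [-3.14, 0.003, -2.925]
ft_force: [-0.2, -0.8, -0.5]
width: 0.0325
finger_force: 60.6
```

```bash
python3 - <<'E'
from h import *
plan(.4719,-.0817,.009,192.4)
E
```

```text
at [ 0.4727 -0.0814  0.021 ] [-179.8995    0.1752 -167.6015] turn first -0.0 then shift [ 0.0009 -0.0001  0.012 ] rows 0.26774898030853644 q6 -0.5218287450934227 w 0.032452959951633664
```

Call:
{"name": "send_rows", "arguments": {"commands": [[[0,0,0.005],[0,0,0]],[[0,0,0.004],[0,0,0]],[[0,0,0.001],[0,0,0]],[[0,0,0],[0,0,0]],[[0,0,0],[0,0,0]],[[0,0,0],[0,0,0]]]}}

```text
time: 21.0
position: [0.4711, -0.0809, 0.0094]
tool_rot: [3.142, 0.0, -2.925]
ft_force: [0.7, -0.4, -1.3]
width: 0.0323
finger_force: 60.7
```

```bash
python3 - <<'E'
from h import *
plan(.4719,-.0817,.009,192.4)
E
```

```text
at [ 0.4711 -0.0809  0.0094] [ 179.9999    0.0018 -167.598 ] turn first 0.0 then shift [-0.0006 -0.001   0.0004] rows 0.02781791593646625 q6 -0.5218182507570267 w 0.0323185663464911
```

Call:
{"name": "send_rows", "arguments": {"commands": [[[-0.0006,-0.001,0],[0,0,0]],[[0,0,0],[0,0,0]],[[0,0,0.001],[0,0,0]],[[0,0,0],[0,0,0]],[[0,0,0.0005],[0,0,0]],[[0,0,0],[0,0,0]],[[0,0,0],[0,0,0]]]}}

```text
time: 21.7
position: [0.4721, -0.0819, 0.0089]
tool_rot: [-3.141, 0.0, -2.925]
ft_force: [-2.7, 0.4, 8.6]
width: 0.0325
finger_force: 61.9
```

Call:
{"name": "send_rows", "arguments": {"commands": [[[0,0,0],[0,0,0]],[[0,0,0],[0,0,0]],[[0,0,0],[0,0,0]],[[0,0,-0.01],[0,0,0]],[[0,0,-0.03],[0,0,0]],[[0,0,-0.04],[0,0,0]],[[-0.02,0,-0.04],[0,0,0]],[[-0.038,0,-0.03],[0,0,0]],[[0,0,0],[0,0,0]],[[0,0,0],[0,0,0]],[[0,0,0],[0,0,0]]], "gripper": 0.06}}

```text
time: 22.8
position: [0.5268, -0.0689, 0.1569]
tool_rot: [3.14, -0.003, -2.925]
ft_force: [-0.3, 0.5, -1.1]
width: 0.06
finger_force: 0.0
```

```bash
python3 - <<'E'
from h import *
im,c=shot("wrist","w12");print(arm.state()['position'])
for b in blobs(im.min(2)>175,1000,6000,c,.02): print('W20',*[np.round(x,4) for x in b])
u=topix(c,[[.4716,-.0817,.024]])[0].astype(int);x,y=u-50;y=max(y,0);print(x,y)
cv2.imwrite("pics/w12c.png",cv2.resize(cv2.imread("pics/w12.png")[y:y+100,x:x+100],(500,500),interpolation=2))
plan(.595,-.265,.165,192.4)
E
```

```text
[ 0.5263 -0.0689  0.1564]
W20 [492.7431 323.4028] 1606.0 [0.6434 0.2549] 64.1876 64.3748 6.7735
W20 [284.8707 265.5918] 2032.5 [ 0.6177 -0.0148] 64.1681 59.455 18.1796
W20 [ 67.3043 233.0994] 2480.5 [ 0.6292 -0.2578] 65.3054 65.0512 39.7848
W20 [403.754 157.861] 3691.5 [0.4717 0.0729] 62.5227 62.4389 67.5293
W20 [487.7171  20.4408] 1478.0 [0.3406 0.0991] 33.8495 31.8138 8.5131
204 75
at [ 0.5263 -0.0689  0.1564] [ 179.9053   -0.1978 -167.6125] turn first -0.0002 then shift [-0.025  -0.2063 -0.0086] rows 4.621062232053622 q6 -0.4681612262923501 w 0.06026316965712578
```

View pics/w12c.png

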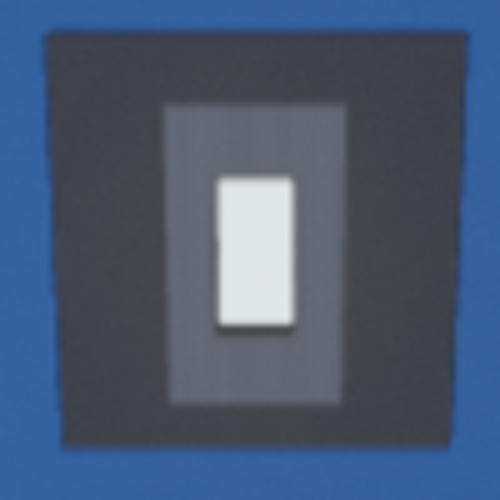

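The oblong is square and centred on its plate, with no inlay showing. On to the round cell.

Call:
{"name": "send_rows", "arguments": {"commands": [[[-0.005,-0.04,0],[0,0,0]],[[-0.005,-0.042,0],[0,0,0]],[[-0.005,-0.042,0],[0,0,0]],[[-0.005,-0.042,0],[0,0,0]],[[-0.005,-0.04,0],[0,0,0]],[[0,0,0],[0,0,0]],[[0,0,0],[0,0,0]],[[0,0,0],[0,0,0]]], "gripper": 0.0854}}

```text
time: 23.65
position: [0.5954, -0.2638, 0.1566]
tool_rot: [3.139, -0.002, -2.925]
ft_force: [0.0, -0.0, -0.1]
width: 0.0855
finger_force: 0.0
```

```bash
cat >> h.py <<'E'
def ring(im,c,z,lo=175,amin=1000):
    for k in cv2.findContours((im.min(2)>lo).astype(np.uint8),cv2.RETR_EXTERNAL,cv2.CHAIN_APPROX_NONE)[0]:
        if amin<cv2.contourArea(k)<8000:
            P=toplane(c,k[:,0],z)[:,:2];s=np.linalg.lstsq(np.c_[2*P,np.ones(len(P))],(P**2).sum(1),rcond=None)[0]
            r=np.linalg.norm(P-s[:2],axis=1);print('ring',k[:,0].mean(0),s[:2],r.mean(),r.std())
E
python3 - <<'E'
from h import *
im,c=shot("wrist","w13");ring(im,c,.02);print(len(im))
plan(.628,-.258,.003,192.4)
E
```

```text
ring [459.2353 246.6732] [ 0.6212 -0.0247] 0.0316488754399007 0.00033003051654883814
ring [253.3512 211.5179] [ 0.6294 -0.2585] 0.03272998259585194 0.00033433089910725456
384
at [ 0.5957 -0.2635  0.157 ] [ 179.8848   -0.1103 -167.5572] turn first 0.0007 then shift [-0.0327 -0.0015  0.154 ] rows 3.498119270114601 q6 -0.7329393963612031 w 0.08528918751916723
```

Call:
{"name": "send_rows", "arguments": {"commands": [[[-0.0338,-0.0022,0],[0,0,0]],[[0,0,0.03],[0,0,0]],[[0,0,0.04],[0,0,0]],[[0,0,0.03],[0,0,0]],[[0,0,0.02],[0,0,0]],[[0,0,0],[0,0,0]],[[0,0,0],[0,0,0]],[[0,0,0],[0,0,0]]]}}

```text
time: 24.5
position: [0.6318, -0.2601, 0.0399]
tool_rot: [-3.14, 0.002, -2.925]
ft_force: [0.4, -1.5, 0.9]
width: 0.0857
finger_force: 0.0
```

```bash
python3 - <<'E'
from h import *
plan(.6292,-.2584,.004,192.4)
im,c=shot("wrist","w14");ring(im,c,.02)
E
```

```text
at [ 0.6318 -0.2601  0.0399] [-179.8871    0.1351 -167.5624] turn first 0.0007 then shift [0.0022 0.0022 0.0359] rows 0.8015416986731817 q6 -0.7021020156655066 w 0.08573382686624227
ring [258.7228 224.3509] [ 0.6295 -0.2585] 0.032897706896448095 0.00020427834000577515
```

Call:
{"name": "send_rows", "arguments": {"commands": [[[0.0015,0.002,0.015],[0,0,0]],[[0,0,0.012],[0,0,0]],[[0,0,0.005],[0,0,0]],[[0,0,0],[0,0,0]],[[0,0,0],[0,0,0]],[[0,0,0],[0,0,0]]]}}

```text
time: 25.15
position: [0.6291, -0.2586, 0.0062]
tool_rot: [-3.141, 0.001, -2.925]
ft_force: [-1.3, 0.7, 0.1]
width: 0.0853
finger_force: 0.0
```

```bash
python3 - <<'E'
from h import *
plan(.6293,-.2585,.004,192.4);print(arm.state()['ft_force'])
E
```

```text
at [ 0.6291 -0.2586  0.0062] [-179.973     0.0324 -167.6044] turn first -0.0001 then shift [-0.0002  0.0001  0.0022] rows 0.04889569081931638 q6 -0.7013450199487443 w 0.08526683685113112
[-1.2696  0.6722  0.0844]
```

Call:
{"name": "send_rows", "arguments": {"commands": [[[0,0,0.002],[0,0,0]],[[0,0,0],[0,0,0]]]}}

```text
time: 25.35
position: [0.6288, -0.2584, 0.004]
tool_rot: [-3.141, 0.0, -2.925]
ft_force: [-0.7, -0.0, 1.4]
width: 0.085
finger_force: 0.0
```

Call:
{"name": "send_rows", "arguments": {"commands": [[[0,0,0],[0,0,0]],[[0,0,0],[0,0,0]],[[0,0,0],[0,0,0]],[[0,0,0],[0,0,0]],[[0,0,0],[0,0,0]]], "gripper": 0.055}}

```text
time: 25.85
position: [0.6291, -0.2587, 0.0053]
tool_rot: [-3.141, 0.001, -2.925]
ft_force: [-2.4, -0.1, 5.1]
width: 0.0653
finger_force: 64.8
```

```bash
python3 - <<'E'
from h import *
im,c=shot("wrist","w15");ring(im,c,.02,amin=600)
g=cv2.imread("pics/w15.png",0);held(g,.02)
plan(.6862,-.0093,.165,180)
E
```

```text
-20 [(203, np.float64(30.6)), (236, np.float64(12.9)), (281, np.float64(-13.6)), (309, np.float64(-31.7)), (310, np.float64(-32.4))]
-16 [(201, np.float64(31.6)), (234, np.float64(14.0)), (283, np.float64(-14.9)), (284, np.float64(-15.5)), (310, np.float64(-32.4))]
-12 [(200, np.float64(32.2)), (232, np.float64(15.1)), (285, np.float64(-16.1)), (311, np.float64(-33.1))]
12 [(200, np.float64(32.2)), (232, np.float64(15.1)), (286, np.float64(-16.8)), (311, np.float64(-33.1))]
16 [(201, np.float64(31.6)), (233, np.float64(14.6)), (284, np.float64(-15.5)), (311, np.float64(-33.1))]
20 [(202, np.float64(31.1)), (235, np.float64(13.5)), (282, np.float64(-14.2)), (310, np.float64(-32.4))]
at [ 0.6291 -0.2587  0.0053] [-179.9427    0.0372 -167.6015] turn first 0.2164 then shift [-0.0571  0.2494 -0.1597] rows 6.703143581772888 q6 -0.7013875266279561 w 0.06516986710463771
```

Call:
{"name": "send_rows", "arguments": {"commands": [[[0,0,-0.01],[0,0,0]],[[0,0,-0.035],[0,0,0]],[[0,0,-0.045],[0,0,0]],[[0,0,-0.04],[0,0,0]],[[-0.01,0.015,-0.02],[0,0,0]],[[-0.023,0.035,0],[0,0,0]],[[-0.023,0.035,0],[0,0,0]],[[-0.023,0.035,0],[0,0,0]],[[-0.015,0.022,0],[0,0,0]],[[0,0,0],[0,0,0]],[[0,0,0],[0,0,0]],[[0,0,0],[0,0,0]]]}}

```text
time: 27.1
position: [0.6895, -0.1002, 0.1538]
tool_rot: [-3.141, -0.001, -2.926]
ft_force: [-0.7, -0.1, -0.9]
width: 0.0653
finger_force: 67.3
```

```bash
python3 - <<'E'
from h import *
im,c=shot("wrist","w16");ring(im,c,.004);print(topix(c,[[.6262,-.0093,.004]]))
for b in blobs(im.min(2)>175,1000,6000,c,.004): print('W',*[np.round(x,4) for x in b])
s=arm.state();zt=s['position'][2]+.0147;ring(im,c,zt)
plan(.6262,-.0093,.15,192.4)
E
```

```text
ring [385.7832 365.8951] [0.9065 0.1332] 0.03553354163928479 0.009137975740247224
ring [ 35.7636 280.476 ] [ 0.8818 -0.3394] 0.05055062575615715 0.01255651439282553
ring [353.9355 137.8925] [ 0.627  -0.0099] 0.03346927314482998 0.0003034142412138467
ring [489.7059  15.0065] [0.4999 0.0736] 0.02229767797317583 0.007091599039165568
[[354.5732 138.3206]]
W [385.7832 365.8951] 1342.5 [0.9107 0.129 ] 102.277 52.5216 45.3443
W [ 35.7636 280.476 ] 4467.5 [ 0.8803 -0.3392] 104.0391 118.9363 86.8549
W [353.9355 137.8925] 3335.0 [ 0.627  -0.0099] 67.9274 66.7392 20.3486
W [489.7059  15.0065] 1523.5 [0.4953 0.0779] 65.5522 30.1209 67.6437
ring [385.7832 365.8951] [ 0.7419 -0.0072] 0.015525370222367203 0.003992578558324751
ring [ 35.7636 280.476 ] [ 0.7312 -0.2137] 0.02208665794712114 0.005486211777876151
ring [353.9355 137.8925] [ 0.6198 -0.0698] 0.014623446824465688 0.00013256822169326613
ring [489.7059  15.0065] [ 0.5643 -0.0333] 0.009742336104486911 0.0030984724705831394
at [ 0.6895 -0.1004  0.1538] [-179.9966   -0.0323 -167.6735] turn first -0.0013 then shift [0.0423 0.1026 0.0038] rows 2.4678820794139327 q6 -0.45237023951469485 w 0.06515519808385642
```

Call:
{"name": "send_rows", "arguments": {"commands": [[[0.01,0.024,0],[0,0,0]],[[0.017,0.041,0],[0,0,0]],[[0.0154,0.0371,0],[0,0,0]],[[0,0,0.03],[0,0,0]],[[0,0,0.04],[0,0,0]],[[0,0,0.035],[0,0,0]],[[0,0,0.022],[0,0,0]],[[0,0,0],[0,0,0]],[[0,0,0],[0,0,0]],[[0,0,0],[0,0,0]],[[0,0,0],[0,0,0]]]}}

```text
time: 28.25
position: [0.6286, -0.0094, 0.0291]
tool_rot: [-3.14, 0.004, -2.926]
ft_force: [-0.1, -0.5, -2.4]
width: 0.0653
finger_force: 67.4
```

```bash
python3 - <<'E'
from h import *
plan(.6262,-.0098,.0095,192.4)
E
```

```text
at [ 0.6286 -0.0094  0.0291] [-179.9234    0.2206 -167.6241] turn first -0.0004 then shift [0.0025 0.0001 0.0196] rows 0.43888181407512483 q6 -0.33365844916959586 w 0.06529468286218708
```

Call:
{"name": "send_rows", "arguments": {"commands": [[[0.001,0,0.008],[0,0,0]],[[0,0,0.005],[0,0,0]],[[0,0,0.003],[0,0,0]],[[0,0,0],[0,0,0]],[[0,0,0],[0,0,0]],[[0,0,0],[0,0,0]]]}}

```text
time: 28.85
position: [0.6259, -0.009, 0.0109]
tool_rot: [-3.142, 0.0, -2.925]
ft_force: [0.4, 0.0, -2.3]
width: 0.065
finger_force: 67.4
```

```bash
python3 - <<'E'
from h import *
plan(.6262,-.0098,.0095,192.4)
E
```

```text
at [ 0.6259 -0.009   0.0109] [-179.9963    0.0104 -167.5964] turn first 0.0001 then shift [-0.0002 -0.0008  0.0014] rows 0.0369776850191236 q6 -0.33415554317164153 w 0.06503206309806084
```

Call:
{"name": "send_rows", "arguments": {"commands": [[[0,-0.0007,0.001],[0,0,0]],[[0,0,0],[0,0,0]],[[0,0,0.001],[0,0,0]],[[0,0,0],[0,0,0]],[[0,0,0.0005],[0,0,0]],[[0,0,0],[0,0,0]],[[0,0,0],[0,0,0]]]}}

```text
time: 29.55
position: [0.6261, -0.0098, 0.0093]
tool_rot: [-3.141, 0.001, -2.925]
ft_force: [-2.0, 0.4, 5.1]
width: 0.0655
finger_force: 68.2
```

Call:
{"name": "send_rows", "arguments": {"commands": [[[0,0,0],[0,0,0]],[[0,0,0],[0,0,0]],[[0,0,0],[0,0,0]],[[0,0,-0.01],[0,0,0]],[[0,0,-0.03],[0,0,0]],[[0,0,-0.04],[0,0,0]],[[0,0,-0.04],[0,0,0]],[[0,0,-0.03],[0,0,0.098]],[[-0.001,0.025,0],[0,0,0]],[[-0.003,0.045,0],[0,0,0]],[[-0.003,0.045,0],[0,0,0]],[[-0.003,0.045,0],[0,0,0]],[[-0.003,0.045,0],[0,0,0]],[[-0.002,0.035,0],[0,0,0]],[[0,0.02,0],[0,0,0]],[[0,0,0],[0,0,0]],[[0,0,0],[0,0,0]],[[0,0,0],[0,0,0]]], "gripper": 0.0854}}

```text
time: 31.35
position: [0.6102, 0.2492, 0.1586]
tool_rot: [-3.141, 0.0, -3.024]
ft_force: [0.2, 0.2, 0.9]
width: 0.0854
finger_force: 0.0
```

```bash
python3 - <<'E'
from h import *
im,c=shot("wrist","w17")
ring(im,c,.024)
for b in blobs(im.min(2)>175,1000,8000,c,.02): print('W20',*[np.round(x,4) for x in b])
plan(.6446,.2583,.003,186.8)
E
```

```text
ring [259.4174 210.513 ] [0.6427 0.2572] 0.036481557151104065 0.0039656799355917705
ring [ 13.2398 171.8655] [0.6279 0.0013] 0.023108607656326902 0.007688776137679528
ring [96.0331 23.4339] [0.4839 0.0937] 0.029941687756855385 0.006562547013370893
W20 [259.4174 210.513 ] 3341.0 [0.6443 0.2574] 64.819 65.41 6.7132
W20 [ 13.2398 171.8655] 1460.5 [0.6294 0.0024] 34.1738 66.4931 81.1792
W20 [96.0331 23.4339] 3796.0 [0.4853 0.0912] 62.5143 60.2335 67.5417
at [0.6102 0.249  0.1586] [-179.9828    0.0004 -173.2979] turn first -0.0017 then shift [-0.0352  0.0051  0.1556] rows 3.5462530170153803 q6 0.17261308321013505 w 0.08528068365474024
```

Call:
{"name": "send_rows", "arguments": {"commands": [[[-0.0348,0.0043,0],[0,0,0]],[[0,0,0.03],[0,0,0]],[[0,0,0.04],[0,0,0]],[[0,0,0.03],[0,0,0]],[[0,0,0.02],[0,0,0]],[[0,0,0],[0,0,0]],[[0,0,0],[0,0,0]],[[0,0,0],[0,0,0]]]}}

```text
time: 32.2
position: [0.6458, 0.2585, 0.0405]
tool_rot: [3.141, 0.003, -3.024]
ft_force: [-0.3, 0.0, 1.1]
width: 0.0854
finger_force: 0.0
```

```bash
python3 - <<'E'
from h import *
im,c=shot("wrist","w18")
for b in blobs(im.min(2)>175,1000,8000,c,.02): print('W20',*[np.round(x,4) for x in b])
plan(.6444,.2576,.0045,186.8)
E
```

```text
W20 [ 19.32   232.7867] 1869.0 [0.6665 0.1093] 28.6289 36.1182 81.053
at [0.6459 0.2587 0.0407] [ 179.9605    0.2189 -173.2471] turn first -0.0008 then shift [ 0.0017 -0.0009  0.0362] rows 0.8058462662739279 q6 0.17022133906643197 w 0.08527427097790781
```

Call:
{"name": "send_rows", "arguments": {"commands": [[[0.001,-0.0007,0.015],[0,0,0]],[[0,0,0.012],[0,0,0]],[[0,0,0.005],[0,0,0]],[[0,0,0.002],[0,0,0]],[[0,0,0],[0,0,0]],[[0,0,0],[0,0,0]],[[0,0,0],[0,0,0]]]}}

```text
time: 32.95
position: [0.6437, 0.2579, 0.0049]
tool_rot: [3.141, 0.001, -3.023]
ft_force: [-0.8, -0.7, 1.0]
width: 0.0858
finger_force: 0.0
```

```bash
python3 - <<'E'
from h import *
plan(.6444,.2576,.0045,186.8)
E
```

```text
at [0.6437 0.2579 0.0049] [ 179.9901    0.0563 -173.2163] turn first -0.0003 then shift [-0.0007 -0.0004  0.0004] rows 0.01972240893752283 q6 0.16957062326844272 w 0.08575376609494259
```

Call:
{"name": "send_rows", "arguments": {"commands": [[[0,0,0],[0,0,0]],[[0,0,0],[0,0,0]],[[0,0,0],[0,0,0]],[[0,0,0],[0,0,0]],[[0,0,0],[0,0,0]]], "gripper": 0.053}}

```text
time: 33.45
position: [0.6441, 0.2581, 0.0055]
tool_rot: [3.141, 0.002, -3.023]
ft_force: [-0.1, -0.4, 5.8]
width: 0.0642
finger_force: 67.7
```

```bash
python3 - <<'E'
from h import *
im,c=shot("wrist","w19");held(cv2.imread("pics/w19.png",0),.02)
plan(.472,.0825,.165,186.8)
E
```

```text
-20 [(199, np.float64(32.6)), (235, np.float64(13.4)), (280, np.float64(-13.1)), (312, np.float64(-33.9))]
-16 [(199, np.float64(32.6)), (200, np.float64(32.1)), (232, np.float64(15.1)), (283, np.float64(-15.0)), (312, np.float64(-33.9))]
-12 [(199, np.float64(32.6)), (231, np.float64(15.6)), (284, np.float64(-15.6)), (312, np.float64(-33.9))]
12 [(199, np.float64(32.6)), (230, np.float64(16.2)), (285, np.float64(-16.3)), (312, np.float64(-33.9))]
16 [(199, np.float64(32.6)), (232, np.float64(15.1)), (283, np.float64(-15.0)), (312, np.float64(-33.9))]
20 [(199, np.float64(32.6)), (234, np.float64(14.0)), (281, np.float64(-13.8)), (312, np.float64(-33.9))]
at [0.6441 0.2581 0.0055] [ 179.9804    0.1093 -173.2107] turn first -0.0002 then shift [ 0.1917 -0.1539 -0.1595] rows 6.512516656961058 q6 0.16947845611793666 w 0.0640347495161973
```

Call:
{"name": "send_rows", "arguments": {"commands": [[[0,0,-0.01],[0,0,0]],[[0,0,-0.035],[0,0,0]],[[0,0,-0.045],[0,0,0]],[[0,0,-0.04],[0,0,0]],[[0,0,-0.025],[0,0,0.1279]],[[0,0,0],[0,0,0.1279]],[[0,0,0],[0,0,0.1279]],[[0,0,0],[0,0,0.1279]],[[0.001,-0.02,0],[0,0,0]],[[0.003,-0.04,0],[0,0,0]],[[0.004,-0.045,0],[0,0,0]],[[0.004,-0.045,0],[0,0,0]],[[0.004,-0.045,0],[0,0,0]],[[0.003,-0.033,0],[0,0,0]],[[0,0,0],[0,0,0]],[[0,0,0],[0,0,0]],[[0,0,0],[0,0,0]]]}}

```text
time: 35.2
position: [0.5386, 0.055, 0.1594]
tool_rot: [3.141, 0.0, 2.749]
ft_force: [1.0, 0.4, -1.0]
width: 0.064
finger_force: 67.0
```

```bash
python3 - <<'E'
from h import *
im,c=shot("wrist","w20")
for b in blobs(im.min(2)>175,1500,8000,c,.004): print('W',*[np.round(x,4) for x in b])
plan(.4723,.0822,.024,157.5)
E
```

```text
W [254.9731 107.4923] 4207.0 [0.4726 0.0821] 65.9953 64.5499 67.4685
W [41.881  32.5655] 2254.0 [ 0.332  -0.0775] 55.9653 34.0327 5.2221
at [0.5388 0.0552 0.1594] [179.9792   0.0063 157.5339] turn first 0.0006 then shift [ 0.0717 -0.0005  0.1354] rows 3.404563600831681 q6 0.3747111443513467 w 0.06422849622529517
```

Call:
{"name": "send_rows", "arguments": {"commands": [[[0.015,0,0],[0,0,0]],[[0.035,0,0],[0,0,0]],[[0.0218,-0.0005,0],[0,0,0]],[[0,0,0.03],[0,0,0]],[[0,0,0.04],[0,0,0]],[[0,0,0.04],[0,0,0]],[[0,0,0.023],[0,0,0]],[[0,0,0],[0,0,0]],[[0,0,0],[0,0,0]],[[0,0,0],[0,0,0]],[[0,0,0],[0,0,0]]]}}

```text
time: 36.35
position: [0.4737, 0.0818, 0.0282]
tool_rot: [3.14, 0.003, 2.749]
ft_force: [1.1, 0.2, -0.5]
width: 0.0642
finger_force: 67.0
```

```bash
python3 - <<'E'
from h import *
plan(.4722,.0823,.0095,157.5)
E
```

```text
at [0.4737 0.0818 0.0282] [179.9049   0.2    157.4886] turn first -0.0002 then shift [ 0.0016 -0.0001  0.0187] rows 0.4175648097337891 q6 0.42918646836772684 w 0.0641930566103736
```

Call:
{"name": "send_rows", "arguments": {"commands": [[[0.0005,0,0.008],[0,0,0]],[[0,0,0.005],[0,0,0]],[[0,0,0.003],[0,0,0]],[[0,0,0],[0,0,0]],[[0,0,0],[0,0,0]],[[0,0,0],[0,0,0]]]}}

```text
time: 36.95
position: [0.4714, 0.0817, 0.0104]
tool_rot: [-3.142, 0.0, 2.748]
ft_force: [-0.1, -0.8, -1.5]
width: 0.0642
finger_force: 67.0
```

```bash
python3 - <<'E'
from h import *
plan(.4722,.0823,.0095,157.5)
E
```

```text
at [0.4714 0.0817 0.0104] [-179.9996    0.0005  157.4674] turn first -0.0006 then shift [-0.0005  0.0009  0.0009] rows 0.03102868295986854 q6 0.42956063353749696 w 0.06418421396198673
```

Call:
{"name": "send_rows", "arguments": {"commands": [[[-0.0004,0.0008,0.0005],[0,0,0]],[[0,0,0],[0,0,0]],[[0,0,0.001],[0,0,0]],[[0,0,0],[0,0,0]],[[0,0,0.0005],[0,0,0]],[[0,0,0],[0,0,0]],[[0,0,0],[0,0,0]]]}}

```text
time: 37.65
position: [0.4723, 0.0823, 0.0094]
tool_rot: [3.141, 0.0, 2.748]
ft_force: [-3.0, 0.5, 8.4]
width: 0.0643
finger_force: 68.2
```

Call:
{"name": "send_rows", "arguments": {"commands": [[[0,0,0],[0,0,0]],[[0,0,0],[0,0,0]],[[0,0,0],[0,0,0]],[[0,0,-0.01],[0,0,0]],[[0,0,-0.03],[0,0,0]],[[0,0,-0.04],[0,0,0]],[[-0.02,0,-0.04],[0,0,0]],[[-0.03,0,-0.04],[0,0,0]],[[-0.03,0,-0.04],[0,0,0]],[[-0.03,0,-0.04],[0,0,0]],[[-0.02,0,-0.03],[0,0,0]],[[0,0,0],[0,0,0]],[[0,0,0],[0,0,0]],[[0,0,0],[0,0,0]]], "gripper": 0.0854}}

```text
time: 39.05
position: [0.5904, 0.0327, 0.277]
tool_rot: [-3.141, -0.003, 2.749]
ft_force: [0.8, -0.1, -0.2]
width: 0.0853
finger_force: 0.0
```

```bash
python3 - <<'E'
from h import *
im,c=shot("wrist","w21");shot("scene","s2")
for z in(.024,.032):
  print(z)
  for b in blobs(im.min(2)>165,150,8000,c,z): print(*[np.round(x,4) for x in b])
E
```

```text
0.024
[ 97.3565 372.4174] 832.5 [ 0.8455 -0.3927] 81.876 72.7294 67.5765
[  5.9798 318.7475] 585.5 [ 0.6862 -0.474 ] 36.9839 106.9257 52.0575
[269.1572 314.8973] 4255.5 [ 0.857  -0.0279] 303.4216 117.1462 89.8722
[408.2105 276.2047] 1225.5 [0.861  0.1855] 127.3272 54.4996 15.7079
[461.6009 234.6009] 737.5 [0.8211 0.2846] 150.6988 32.691 89.9967
[238.9516 192.621 ] 1462.0 [ 0.6267 -0.0092] 65.5849 65.512 67.4763
[336.     177.0161] 378.0 [0.6584 0.1314] 32.9439 32.1569 24.4776
[256.3349  62.1053] 2755.5 [0.4733 0.0825] 66.1965 65.1887 67.4329
[102.3905  13.219 ] 808.5 [ 0.3497 -0.0707] 42.4636 32.9152 5.2216
[27.181  22.4857] 2683.0 [ 0.3211 -0.1626] 110.2563 52.956 89.902
0.032
[ 97.3565 372.4174] 832.5 [ 0.8389 -0.3835] 80.2201 71.2585 67.5765
[  5.9798 318.7475] 585.5 [ 0.6828 -0.4631] 36.236 104.7632 52.0575
[269.1572 314.8973] 4255.5 [ 0.8502 -0.026 ] 297.2849 114.777 89.8722
[408.2105 276.2047] 1225.5 [0.8541 0.183 ] 124.752 53.3973 15.7079
[461.6009 234.6009] 737.5 [0.815  0.2801] 147.6509 32.0299 89.9967
[238.9516 192.621 ] 1462.0 [ 0.6245 -0.0078] 64.2584 64.1871 67.477
[336.     177.0161] 378.0 [0.6556 0.13  ] 32.2776 31.5065 24.4774
[256.3349  62.1053] 2755.5 [0.4743 0.0821] 64.8577 63.8702 67.4329
[102.3905  13.219 ] 808.5 [ 0.3532 -0.068 ] 41.6048 32.2495 5.2216
[27.181  22.4857] 2683.0 [ 0.3251 -0.158 ] 108.0264 51.8849 89.902
```

View pics/w21.png

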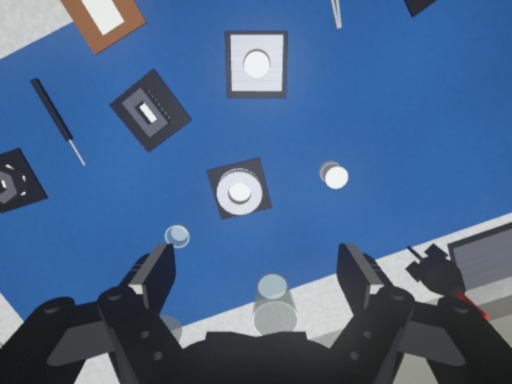

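View pics/s2.png

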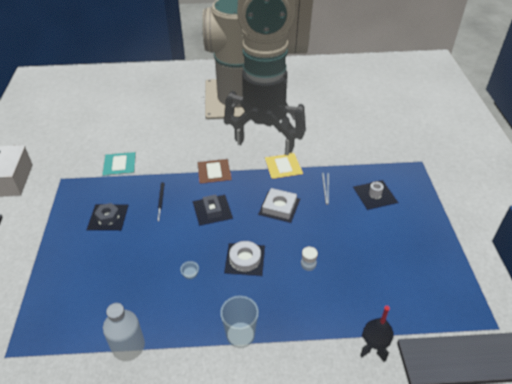

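All five parts stand on their plates. I'll check the barrel's centring numerically from w4 and then hand in.

```bash
python3 - <<'E'
from h import *
R=Rn.from_euler('xyz',np.radians([-179.9744,-.0482,161.992])).as_matrix()
T=np.array([[0,-.9528,-.3035],[1,0,0],[0,-.3035,.9528]])
c=dict(cams.calibration("wrist"));c['attitude']=Rn.from_matrix(R@T).as_euler('xyz');c['position']=np.array([.5031,.3049,.1607])+R@[.0773,.0006,-.1424]
im=cv2.cvtColor(cv2.imread("pics/w4.png"),cv2.COLOR_BGR2RGB)
ring(im,c,.032,150,400)
E
```

```text
ring [254.0977 288.693 ] [0.6306 0.2617] 0.031016969704391675 0.006269528388238834
ring [ 61.362  207.1719] [0.4665 0.1058] 0.03398904815867782 0.0036878597086894777
ring [255.0455 121.    ] [0.4451 0.3237] 0.014052622762165245 0.0002749671723094256
ring [12.4314 67.5686] [0.3351 0.1319] 0.01943999109301275 0.005466786530772682
ring [98.1071 14.4784] [0.3028 0.2314] 0.052883463926112866 0.021276097408851474
```

The barrel may be about 2 mm off. I have time, so I'll look from directly above.

Call:
{"name": "send_rows", "arguments": {"commands": [[[0.02,0.023,0],[0,0,0]],[[0.027,0.033,0.01],[0,0,0]],[[0.027,0.033,0.02],[0,0,0]],[[0.027,0.033,0.02],[0,0,0]],[[0.027,0.033,0.02],[0,0,0]],[[0.027,0.033,0.02],[0,0,0]],[[0.028,0.031,0.02],[0,0,0]],[[0,0,0],[0,0,0]],[[0,0,0],[0,0,0]],[[0,0,0],[0,0,0]],[[0,0,0],[0,0,0]]], "gripper": 0.06}}

```text
time: 40.25
position: [0.5077, 0.304, 0.1691]
tool_rot: [3.141, 0.001, 2.747]
ft_force: [-0.5, -0.2, 0.7]
width: 0.0597
finger_force: 0.0
```

```bash
python3 - <<'E'
from h import *
for i in range(2):
    im,c=shot("wrist",f"w22{i}");ring(im,c,.032,150,400)
    for b in blobs(im.max(2)<95,1500,12000,c,.004): print('K',*[np.round(x,4) for x in b])
plan(.4477,.3244,.011,162)
E
```

```text
ring [ 60.982  223.7613] [0.4719 0.0899] 0.03657653498056011 0.003922224705916006
ring [250.5116 117.8837] [0.4474 0.3243] 0.014235435720076663 0.00027387290317578035
ring [13.7042 85.6549] [0.3368 0.1315] 0.020223582028852913 0.005070299082447104
ring [92.5303 19.8449] [0.3098 0.2334] 0.05382491786277594 0.023107239283606015
K [251.8854 114.2925] 6086.5 [0.4475 0.3245] 82.1804 82.305 12.7257
ring [ 60.9286 223.5179] [0.4719 0.0899] 0.03665683349461806 0.00399070071161031
ring [250.3294 117.4235] [0.4475 0.3243] 0.014232465520244349 0.000284569558596167
ring [13.6972 85.6338] [0.3368 0.1315] 0.02020584186084562 0.0050731108423255145
ring [92.5281 19.7955] [0.31   0.2334] 0.05379322735230371 0.02312867646870791
K [251.7216 113.9451] 6084.5 [0.4475 0.3245] 82.1894 82.3254 12.7149
at [0.5078 0.304  0.1692] [179.9484   0.0554 157.3682] turn first -0.0808 then shift [0.0635 0.0008 0.1582] rows 3.787399080619627 q6 0.8252325425800535 w 0.0599395574558874
```

The barrel (0.4475, 0.3243) matches its plate centre (0.4475, 0.3245), so I'm handing in.

```bash
python3 -c "
from plant import order
print(order.close_job())"
```

```text
the job is handed in; nothing more can be done
None
```

All five parts are flat on their matching coating plates, each measured within about 1.5 mm of its inlay centre except the oblong, which I checked only by eye; the job was handed in at about 40 s of the allowed 144 s.

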